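Set the length stop to a carton and lock its wing nut

TASK

The carton on the parcel-sizing board is the pattern for a batch: push the sliding stop along its track until it holds the carton up against the fixed end fence with no gap at either end. Then lock the stop by spinning its loose wing nut down, stroking the wings round with the fingertips, clockwise seen from above, until it seats gently on its washer and will turn no further, with the carton still snug between stop and fence. Only push: do not pinch the nut or lift or tip the carton, and leave the other things on the bench where they are.

Things in the scene. Friction and masses are not known exactly. Their poses are not given: they have to be found in the camera images.
- board: Plywood sizing board fixed on the bench, 12 mm thick. Origin: on the centre line of its flush T-track, at the underside; y runs along the track towards the carton end, z up. It spans x -200..110, y -300..310 mm. The end fence's inner face is at y +290 mm (60 mm high above the board), the back fence's at x +78 mm (38 mm high).
- carton: Closed cardboard carton, 150 (x) x 200 (y) x 70 mm high, about 0.45 kg, standing loose on the board between the stop and the end fence, 8 to 35 mm short of the end fence at the start. Origin: centre of its underside (which lies 12 mm above the bench); its y is roughly the board's y.
- carton_far (a point): Middle of the carton's end that meets the end fence, 20 mm above the carton's underside (carton axes).
- carton_near (a point): Middle of the carton's end that faces the stop, 20 mm above the carton's underside (carton axes).
- stop (a joint): Travel of the sliding stop along the board's +y, m: 0 = stud axis at board y -140 mm, grows towards the carton. About 0.186 when the carton is tight between stop and end fence. Slides with about 5 N of friction and stays where it is left; turning the nut does not add to this friction.
- stop_stud (a point): On the stop: its upright stud's axis at the washer's top, 20.5 mm above the bench; axes as the board's. The foot plate spans x +-38, y -44..42 mm, its top 18 mm above the bench. The upright plate is 140 mm wide (x), back at y +38, carton face at y +44 mm from here, top edge 72 mm above the bench. Push its back beside the nut; no finger fits between hub and plate.
- stop_face (a point): Middle of the stop's carton-side face, 42 mm above the bench; axes as the board's.
- wingnut (a joint): Turning of the wing nut, rad, growing clockwise from above as it runs down a 1.75 mm pitch: 0 = run up (underside 2.8 mm above the washer), 10.0 = seated hard on the washer, where it stops and the wings lie 20 deg anticlockwise (from above) of the board's x axis. Starts loose, between 0 and 3.2. About 0.03 N m of friction; stays where it is left.
- wing_ear (a point): Centre of one of the nut's two opposite wings: 21 mm from the stud axis, 22 mm above the nut's underside. Turns with the nut: x outwards along this wing, z up. Each wing is an upright disc, 22 mm across and 5 mm thick; 64 mm over both, from 11 to 33 mm above the nut's underside. Hub 26 mm across, 14 mm high; the 12 mm stud ends 24 mm above the washer.
- tape_roll: Bystander: roll of yellow tape, 90 mm across, 48 mm high, lying on the board beside the carton. Origin: centre of underside.
- knife: Bystander: retracted utility knife, about 140 mm long, lying on the board's robot-side strip. Origin: underside, near its middle.
- ink_stamp: Bystander: hand stamp with a wooden knob, 40 x 60 x 72 mm high, on the board behind the stop. Origin: centre of underside.
- tape_gun: Bystander: tape gun with a yellow roll, about 240 mm long and 57 mm high, lying on the bench. Origin: under the roll's centre.
- scanner: Bystander: hand scanner, about 110 x 135 x 42 mm, lying on the bench. Origin: underside of its head.
- small_parcel: Bystander: small carton, 110 x 140 x 55 mm, on the bench. Origin: centre of underside.
- brown_tape: Bystander: roll of brown tape, 104 mm across, 48 mm high, lying on the bench. Origin: centre of underside.
Mind the look-alikes: they are no part of the job. What is shaped like the carton but red is not meant.

How it is judged:
By the outcome, as a careful person would: the job done as asked, in the order asked, and still so for the second after the job is handed in, with the robot touching nothing.
It also fails if it takes over 67 s, if anything falls off the work surface, if the arm or the gripper's body presses on something with over 40 N, if the wrist force passes 120 N, or if a joint passes its speed limit or range.

ROBOT

A 6-joint arm with a two-finger parallel gripper is mounted at the origin on the work surface. World frame = base frame: x ahead of the robot, y to its left, z up, the work surface at z = 0. Lengths are in mm, angles in rad, forces in N, time in s.
With the tool pointing down it reaches from about 400 to 925 mm from the base axis. Payload 12.5 kg.
Tool frame: the origin (TCP) lies at the very end of the fingers, on their centre line; the grasp point (between the pads) lies 19 mm behind it; z points along the fingers, y is the direction in which the jaws open and shut (so a half turn about z gives the same grasp; the last joint's range is limited). The gripper opens to 95 mm and grips with 3 to 60 N. Pads are 20 mm wide; open, the fingers measure 119 mm over their backs; the gripper's body (75 mm by 180 mm) begins 59 mm behind the grasp point.
Start: joints at [1.176, 0.491, 1.559, -0, 1.092, -0.106], TCP at [177.984, 599.14, 214.661] pointing down, gripper open.
Joint ranges: [-3.1, 3.1], [-0.84, 2.19], [0.05, 2.79], [-1.13, 4.28], [0.06, 2.93], [-2.69, 2.69]. Speed limits (rad/s): [2.22, 2.22, 2.79, 3.14, 3.14, 3.14].

INTERFACE

Orientations are given as [roll, pitch, yaw] about the fixed x, y, z axes, in that order (R = Rz(yaw) Ry(pitch) Rx(roll)).
In Python, from cell import env gives the robot as it stands.
- The arm moves only by the shell command python3 -m pendant 'ROWS'. ROWS is JSON, a list that holds one entry, the list of rows, each a list of 5 numbers: the opening, from 0 (shut) to 1 (fully open), then the shift along the tool's x, y, z in m, then the turn about the tool's z in rad. A call has exactly 8 rows; each row is the pose to reach, as a shift and turn from the pose commanded when the call began, along the tool's axes at that moment; what a row does not reach only later rows make up. A row lasts 1/10 s, in which the tool goes at most 50 mm and 8.59 degrees, less where a joint would pass 70% of its speed; a pose out of reach is approached as far as the arm can. A call with a gripper value outside its range is refused whole. The fingers move at their own pace and stop on an object; the grip force is fixed at half the most. Time passes only in rows, so rows that repeat a pose let the fingers close, or fill a call up. It gives the time, the measured TCP pose, the force and the opening at its end, in the units of the state.
- env.state(): the state, without advancing time (a new reading comes with each control period).
- env.read_camera(name): name is "side" or "top" or "wrist"; returns a dict with "image" (384x512x3 uint8, blue, green, red), "range_z" (384x512 float32, mm along the optical axis (not along the pixel's ray), 0 where there is no reading), "fx", "fy", "cx", "cy" (pixels), "rvec" (rotation vector, rad) and "tvec" (3), from world to camera coordinates, as OpenCV has them; the wrist camera has in their place "tool_from_camera" (4x4, takes a point from camera to tool coordinates, whose origin is the TCP and whose axes are the flange's). Camera axes: x right, y down, z forward; pixel columns grow to the right and rows downward; lengths in mm; the calibration is good to about 2 mm. A picture is of the moment at which its call begins: read the wrist's pose just before it.
- env.job_done(): hands the job in, once; it reports no verdict.
The state is a dict: "t": time; "joints": joint angles; "qvel": joint speeds; "tau": joint torques, N m; "eef_pos": TCP position; "tcp_rot": TCP orientation; "ft_force": force on the tool from outside, world axes, zero at the start; "moment": the same for the moment, N m; "opening": opening from 0.0 (shut) to 1.0 (fully open).
Only numpy, scipy, OpenCV 4.12 (cv2) and the standard library are available. Lean on these libraries where they do the work, as an engineer would, in place of code of your own. Each camera call takes 0.05 s, during which the arm holds its last target. There are 200 camera calls.

## Working session

There is one attempt and no reset: what is moved stays moved. The work goes in short steps, Python scripts to look and compute and a shell command to move; the robot and the scene stay as the last step left them, time stands still between calls to the robot, and variables do not carry over. Pictures are saved under pics/ and viewed, about 8 in all and at most 12, crops included, and the job is handed in when it is done.

```bash
ls; mkdir -p pics
cat > h.py <<'E'
import numpy as np, cv2
from scipy.spatial.transform import Rotation as R
from cell import env
def pts(c):
    "world xyz map (mm) of a camera's range image"
    z=c["range_z"]; v,u=np.mgrid[:384,:512]
    p=np.dstack([(u-c["cx"])/c["fx"]*z,(v-c["cy"])/c["fy"]*z,z])
    if "rvec" in c:
        r=cv2.Rodrigues(np.array(c["rvec"],float))[0]; return (p-np.array(c["tvec"]).ravel())@r
    T=np.array(c["tool_from_camera"]); s=c["state"]
    q=p@T[:3,:3].T+T[:3,3]
    return q@R.from_euler("xyz",s["tcp_rot"]).as_matrix().T+np.array(s["eef_pos"])
def cam(n):
    s=env.state(); c=env.read_camera(n); c["state"]=s; return c
E
python3 - <<'E'
from h import *
s=env.state(); print(s)
a=cam("top");b=cam("side")
np.save("top.npy",pts(a));cv2.imwrite("top.png",a["image"])
im=np.hstack([a["image"],b["image"]]);
cv2.imwrite("pics/a.png",cv2.resize(a["image"],(800,600)))
cv2.imwrite("pics/b.png",cv2.resize(b["image"],(800,600)))
for n,c in(("top",a),("side",b)): print(n,c["fx"],c["rvec"],c["tvec"])
E
```

```text
pics
{'t': 0.0, 'joints': array([ 1.17639132e+00,  4.91553059e-01,  1.55947448e+00, -8.93974619e-06,
        1.09171937e+00, -1.05588788e-01]), 'qvel': array([-0.00023503,  0.00017819,  0.00198787, -0.00045152, -0.00012746,
       -0.00042706]), 'tau': array([ 1.83301679e-03, -6.12640500e+01, -2.58182591e+01,  6.93172077e-02,
        4.81982832e-02, -1.46076968e-04]), 'eef_pos': array([177.8833581 , 598.87811723, 214.05717704]), 'tcp_rot': array([-3.14044399e+00, -1.13765650e-04,  2.85278050e+00]), 'ft_force': array([ 0.23477092,  1.04003649, -0.24011195]), 'moment': array([-0.04681911, -0.0332009 ,  0.02418247]), 'opening': 0.9990717541089824}
top 431.31929272308344 [ 2.1768589  -2.18122234  0.07763633] [   7.87998682  427.69699451 1402.73682729]
side 459.97910534347545 [ 2.2998631  -0.19588283  0.08378272] [-406.09641839   69.91886417 1725.19216164]
```

View pics/a.png

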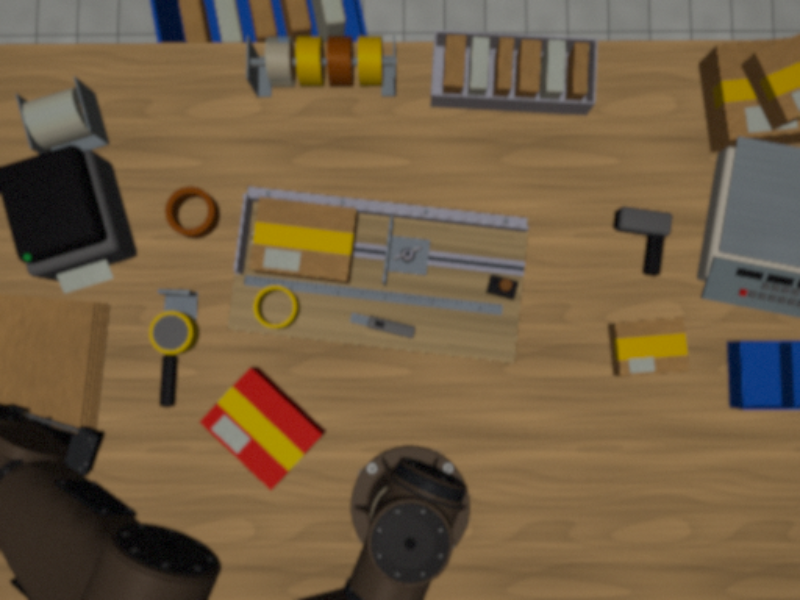

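View pics/b.png

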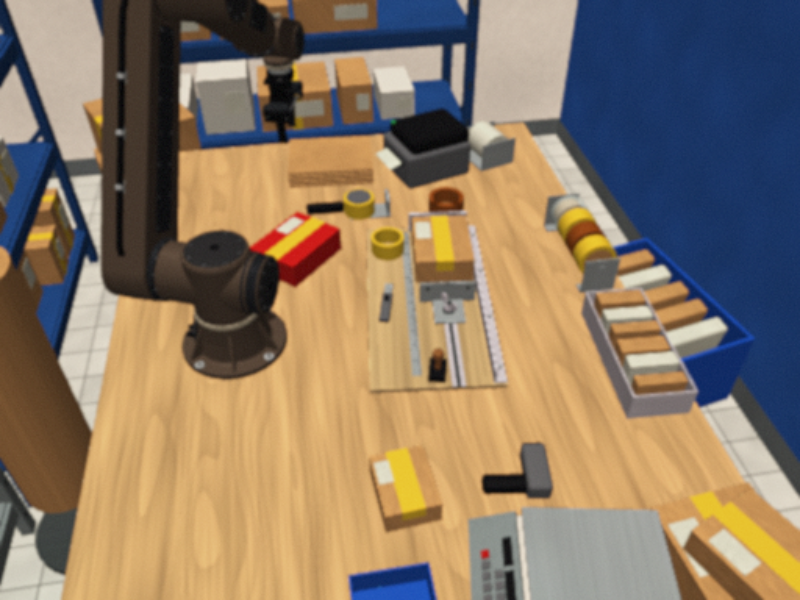

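The top view shows the carton at (305,238), the stop's upright plate at x≈388 and the nut at (408,255). The stamp is at (502,286) and the knife at (385,325). Of the two look-alikes, the red parcel (265,425) and the small parcel (650,347) are off the board. The brown carton at (305,238) stands on the board between stop and fence, so it is the one meant.

Run:
```python
from h import *
P=np.load("top.npy"); im=cv2.imread("top.png")
# window around the board in top image (512x384 pixels)
m=np.zeros((384,512),bool); m[115:235,140:345]=1
z=P[...,2]
def reg(name,u0,u1,v0,v1,z0,z1):
    k=np.zeros_like(m);k[v0:v1,u0:u1]=1;k&=(z>z0)&(z<z1)
    q=P[k]; 
    if len(q)<5: print(name,len(q));return
    r=cv2.minAreaRect(q[:,:2].astype(np.float32)); print(name,len(q),"zmed",np.median(q[:,2]).round(1),"rect",np.round(r[0],1),np.round(r[1],1),round(r[2],2)); return q
reg("bench",120,150,230,260,-20,20)
reg("board",200,320,200,225,4,25)
q=reg("backfence",160,338,115,150,40,58)
reg("endfence",150,162,120,178,60,85)
reg("carton",160,232,120,185,74,95)
reg("plate",235,260,125,190,55,80)
reg("nut",250,275,150,175,30,60)
l=cv2.fitLine(q[:,:2].astype(np.float32),cv2.DIST_L1,0,.01,.01).ravel();print("back dir",l,np.degrees(np.arctan2(l[0],l[1])))
c=im[110:240,140:345];cv2.imwrite("pics/c.png",cv2.resize(c,(800,507),interpolation=cv2.INTER_CUBIC))
```

```text
bench 806 zmed -1.3 rect [256.3 421.6] [ 95.7 101.2] 0.31
board 2575 zmed 11.4 rect [362.5   7.1] [393.2  79.3] 89.89
backfence 318 zmed 48.5 rect [587.5  45.6] [581.8  51.5] 83.32
endfence 159 zmed 70.4 rect [562.1 330.6] [ 38.  161.7] 85.34
carton 2941 zmed 81.3 rect [548.4 215.2] [201.3 150.8] 82.86
plate 99 zmed 70.5 rect [526.9  33.2] [ 27.3 139.5] 83.69
nut 70 zmed 43.3 rect [527.3  13.8] [67.3 45. ] 68.6
back dir [ 1.21755265e-01  9.92560148e-01  5.99491699e+02 -3.53282089e+01] 6.9934144
```

View pics/c.png

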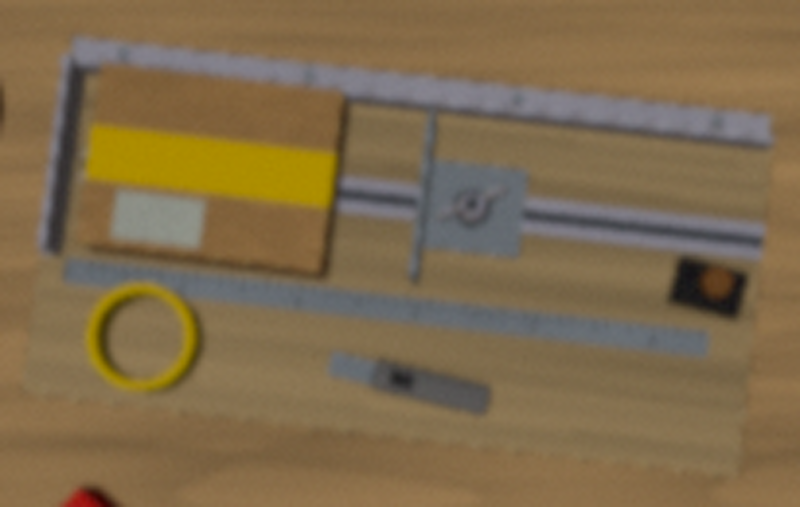

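```bash
python3 -m pendant '[[[1,-0.25,-0.23,0,0.7],[1,-0.25,-0.23,0,0.7],[1,-0.25,-0.23,0,0.7],[1,-0.25,-0.23,0,0.7],[1,-0.25,-0.23,0,0.7],[1,-0.25,-0.23,0,0.7],[1,-0.25,-0.23,0,0.7],[1,-0.25,-0.23,0,0.7]]]'
cat >> h.py <<'E'
def go(x,y,z,yaw):
    "shift in tool axes (m) and turn from the present pose to a world pose"
    s=env.state(); M=R.from_euler("xyz",s["tcp_rot"]).as_matrix()
    d=M.T@(np.array([x,y,z])-s["eef_pos"])/1000
    t=(s["tcp_rot"][2]-yaw+np.pi)%(2*np.pi)-np.pi
    print("t",round(s["t"],2),"pos",s["eef_pos"].round(1),"rot",s["tcp_rot"].round(4),"F",s["ft_force"].round(1),"shift",d.round(4),"turn",round(t,4))
E
python3 -c "
from h import *
go(510,14,220,1.449)"
```

```text
t: 0.9
eef_pos: [353.8, 304.3, 214.6]
tcp_rot: [-3.141, 0.0, 2.149]
ft_force: [0.4, 0.1, -0.3]
opening: 1.003
t 0.9 pos [353.8 304.3 214.6] rot [-3.1413e+00  5.0000e-04  2.1485e+00] F [ 0.4  0.1 -0.3] shift [-0.3285 -0.0277 -0.0052] turn 0.6995
```

```bash
python3 -m pendant '[[[1,-0.328,-0.028,-0.005,0.7],[1,-0.328,-0.028,-0.005,0.7],[1,-0.328,-0.028,-0.005,0.7],[1,-0.328,-0.028,-0.005,0.7],[1,-0.328,-0.028,-0.005,0.7],[1,-0.328,-0.028,-0.005,0.7],[1,-0.328,-0.028,-0.005,0.7],[1,-0.328,-0.028,-0.005,0.7]]]'
python3 -c "
from h import *
go(510,14,220,1.449)
c=cam('wrist');p=pts(c);np.save('w.npy',p);cv2.imwrite('w.png',c['image']);print(c['tool_from_camera'],c['fx'],np.nanmedian(p[...,2]))
cv2.imwrite('pics/d.png',cv2.resize(c['image'],(800,600)))"
```

```text
t: 1.7
eef_pos: [510.5, 15.8, 219.2]
tcp_rot: [3.142, 0.0, 1.45]
ft_force: [-1.3, -0.4, -0.3]
opening: 0.999
t 1.7 pos [510.5  15.8 219.2] rot [3.1415e+00 1.0000e-04 1.4496e+00] F [-1.3 -0.4 -0.3] shift [-0.0018 -0.0003 -0.0008] turn 0.0006
[[ 7.61138333e-04 -9.60748691e-01 -2.77419129e-01  7.71633549e+01]
 [ 9.99999632e-01  6.21281203e-04  5.92039021e-04  2.37467164e-01]
 [-3.96445424e-04 -2.77419478e-01  9.60748810e-01 -1.69834270e+02]
 [ 0.00000000e+00  0.00000000e+00  0.00000000e+00  1.00000000e+00]] 297.24263419816384 12.218265878967998
```

View pics/d.png

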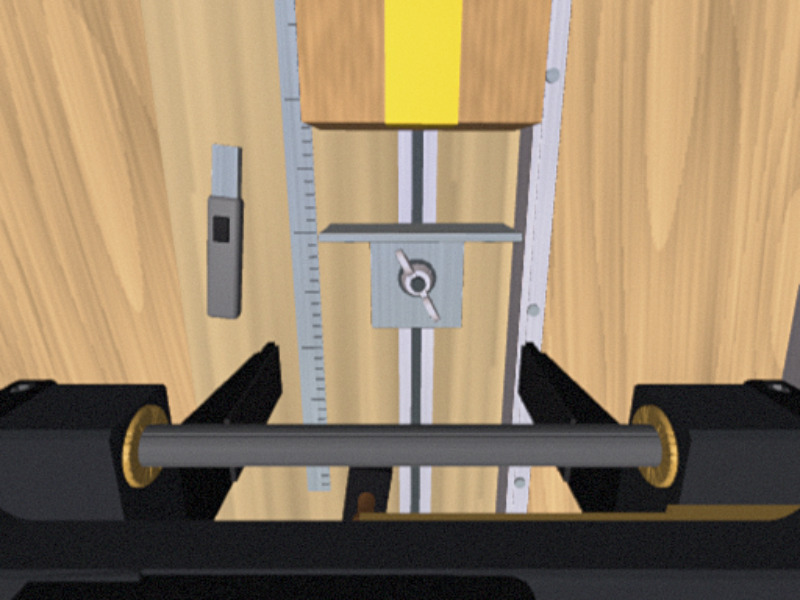

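The wrist view is clear: the stop's plate edge is at row ≈232, the nut at (417,282), the carton's near face at row ≈125 and the track is vertical. The fingers are just behind the stop.

Run:
```python
from h import *
P=np.load("w.npy"); z=P[...,2]
def line(q,n,ax):
    l=cv2.fitLine(q[:,:2].astype(np.float32),cv2.DIST_HUBER,0,.01,.01).ravel(); print(n,len(q),"z",np.median(q[:,2]).round(1),"mean",q.mean(0).round(1),"ang",np.degrees(np.arctan2(l[1],l[0])).round(2))
def sel(u0,u1,v0,v1,z0,z1):
    k=np.zeros(z.shape,bool);k[v0:v1,u0:u1]=1;k&=(z>z0)&(z<z1);return k
# plate top edge
k=sel(200,340,135,165,64,80); line(P[k],"plate top",0); q=P[k]; r=cv2.minAreaRect(q[:,:2].astype(np.float32));print(r)
# foot plate
k=sel(230,300,155,212,15,21); r=cv2.minAreaRect(P[k][:,:2].astype(np.float32));print("foot",k.sum(),np.median(P[k][:,2]),r)
# nut wings
k=sel(245,290,155,210,36,62); q=P[k];r=cv2.minAreaRect(q[:,:2].astype(np.float32));print("wings",k.sum(),q[:,2].max(),r,q.mean(0)); line(q,"wing",0)
# carton top
k=sel(185,360,0,90,76,90); q=P[k]; print("carton top z",np.median(q[:,2])); 
us,f=[],[]
for u in range(200,340,4):
    col=P[:,u]; kk=(col[:,2]>78)&(col[:,2]<88)&(np.arange(384)<100)
    if kk.any(): f.append(col[np.where(kk)[0].max()])
line(np.array(f),"carton near edge",0)
# back fence
k=sel(320,370,60,300,46,56); line(P[k],"back fence",0)
e=[P[v][(z[v]>46)&(z[v]<56)&(np.arange(512)>315)&(np.arange(512)<370)] for v in range(100,260,5)]
e=np.array([a[0] for a in e if len(a)]); line(e,"fence inner edge",0)
```

```text
plate top 809 z 71.4 mean [526.3  44.4  71. ] ang -6.6
((528.3109130859375, 43.68516159057617), (6.326416969299316, 138.44918823242188), 83.38688659667969)
foot 2653 17.62488882916756 ((522.4104614257812, -4.294677734375), (71.3474349975586, 75.93132781982422), 83.05962371826172)
wings 363 56.56228011783912 ((522.9089965820312, 3.4185733795166016), (18.52035903930664, 61.05356216430664), 35.469303131103516) [523.23893992   4.17576913  45.99776659]
wing 363 z 44.9 mean [523.2   4.2  46. ] ang -67.2
carton top z 81.71452015359584
carton near edge 35 z 81.2 mean [535.3 116.3  81.1] ang -7.37
back fence 1042 z 49.5 mean [604.6   8.5  49.4] ang 83.05
fence inner edge 32 z 48.3 mean [601.2  -2.6  48.1] ang 83.31
```

```bash
python3 -m pendant '[[[1,0.004,0.014,0,0],[1,0.004,0.014,0.05,0],[1,0.004,0.014,0.1,0],[1,0.004,0.014,0.15,0],[1,0.004,0.014,0.175,0],[1,0.004,0.014,0.189,0],[1,0.004,0.014,0.189,0],[1,0.004,0.014,0.189,0]]]'
python3 -c "
from h import *
go(523+28*.119,3+28*.993,30,1.452)"
```

```text
t: 2.55
eef_pos: [523.3, 21.4, 31.0]
tcp_rot: [-3.141, -0.0, 1.454]
ft_force: [0.3, -0.1, 0.0]
opening: 1.002
t 2.55 pos [523.3  21.4  31. ] rot [-3.1414e+00 -2.0000e-04  1.4539e+00] F [ 0.3 -0.1  0. ] shift [0.0097 0.0019 0.001 ] turn 0.0019
```

```bash
python3 -m pendant '[[[1,0.006,0.002,0,0],[1,0.012,0.002,0,0],[1,0.022,0.002,0,0],[1,0.034,0.002,0,0],[1,0.046,0.002,0,0],[1,0.058,0.002,0,0],[1,0.068,0.002,0,0],[1,0.072,0.002,0,0]]]'
python3 -m pendant '[[[1,0.003,0,0,0],[1,0.006,0,0,0],[1,0.009,0,0,0],[1,0.012,0,0,0],[1,0.014,0,0,0],[1,0.016,0,0,0],[1,0.018,0,0,0],[1,0.018,0,0,0]]]'
python3 -c "
from h import *
go(523+28*.119,3+28*.993,30,1.452)
c=cam('top');p=pts(c);np.save('top2.npy',p);cv2.imwrite('pics/e.png',cv2.resize(c['image'][110:240,140:345],(800,507),interpolation=cv2.INTER_CUBIC))"
```

```text
t: 3.35
eef_pos: [534.7, 92.5, 31.6]
tcp_rot: [3.139, -0.0, 1.453]
ft_force: [0.9, -6.2, 3.4]
opening: 1.003
t: 4.15
eef_pos: [536.4, 109.4, 31.3]
tcp_rot: [3.14, 0.0, 1.453]
ft_force: [1.1, -5.1, 3.8]
opening: 0.999
t 4.15 pos [536.4 109.4  31.3] rot [3.1402 0.     1.4527] F [ 1.1 -5.1  3.8] shift [-0.0792 -0.0008  0.0013] turn 0.0007
```

View pics/e.png

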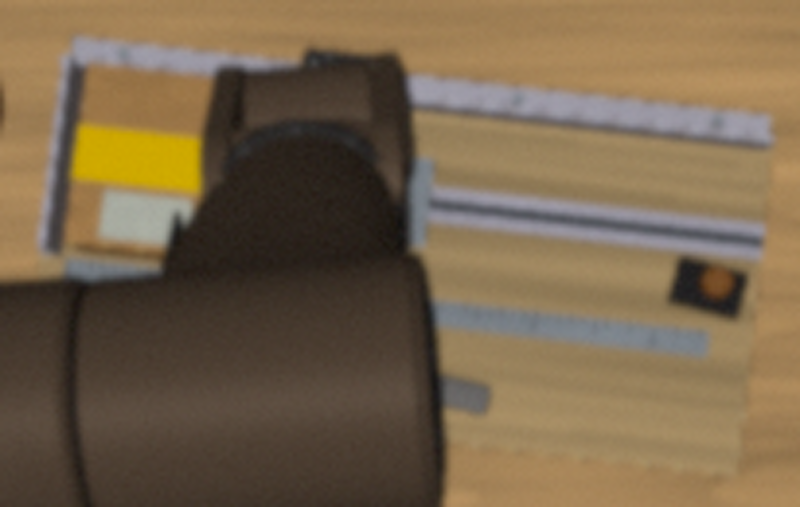

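The carton has moved about 11 mm towards the fence, and a few mm remain at column ≈75. I'll continue in small steps and watch the force.

```bash
python3 -m pendant '[[[1,0.0006,0,0,0],[1,0.0012,0,0,0],[1,0.0018,0,0,0],[1,0.0024,0,0,0],[1,0.003,0,0,0],[1,0.0036,0,0,0],[1,0.004,0,0,0],[1,0.004,0,0,0]]]'
```

```text
t: 5.0
eef_pos: [536.9, 113.1, 31.4]
tcp_rot: [3.14, 0.0, 1.453]
ft_force: [0.9, -7.2, 3.7]
opening: 1.0
```

```bash
python3 -m pendant '[[[1,0.0005,0,0,0],[1,0.001,0,0,0],[1,0.0015,0,0,0],[1,0.002,0,0,0],[1,0.0025,0,0,0],[1,0.003,0,0,0],[1,0.003,0,0,0],[1,0.003,0,0,0]]]'
```

```text
t: 5.8
eef_pos: [537.3, 116.0, 31.4]
tcp_rot: [3.14, 0.0, 1.453]
ft_force: [0.5, -8.7, 4.4]
opening: 0.998
```

```bash
python3 -m pendant '[[[1,0.0005,0,0,0],[1,0.001,0,0,0],[1,0.0015,0,0,0],[1,0.002,0,0,0],[1,0.0025,0,0,0],[1,0.003,0,0,0],[1,0.003,0,0,0],[1,0.003,0,0,0]]]'
```

```text
t: 6.6
eef_pos: [537.6, 119.0, 31.4]
tcp_rot: [3.14, 0.0, 1.453]
ft_force: [0.5, -8.4, 3.3]
opening: 0.999
```

```bash
python3 -c "
from h import *
c=cam('top');p=pts(c);np.save('top3.npy',p)
cv2.imwrite('pics/f.png',cv2.resize(c['image'][110:190,145:225],(600,600),interpolation=cv2.INTER_CUBIC))
A=np.load('top2.npy')
yb=np.array([.119,.993]);st=np.array([523,3])
for n,P in (('start',np.load('top.npy')),('before',A),('now',p)):
  z=P[...,2]
  for v in (135,145,155):
    r=P[v,145:180]; 
    print(n,v,[(int(a),int(b)) for a,b in zip((r[:,:2]-st)@yb,r[:,2])][:22])
"
```

```text
start 135 [(396, 5), (394, 1), (391, 1), (389, -3), (385, 0), (382, -3), (378, -2), (374, 1), (371, 0), (367, 2), (345, 70), (342, 70), (340, 63), (341, 48), (341, 38), (341, 24), (342, 9), (337, 14), (335, 10), (332, 9), (311, 78), (307, 81)]
start 145 [(394, -2), (391, -5), (388, -4), (384, -1), (381, -4), (377, 0), (374, -2), (370, 0), (349, 63), (345, 67), (341, 67), (341, 58), (341, 47), (340, 36), (341, 20), (338, 19), (337, 9), (334, 9), (313, 78), (308, 88), (305, 85), (303, 80)]
start 155 [(388, 0), (386, -2), (383, -3), (378, 0), (377, -6), (372, 0), (368, 0), (-28, 1431), (342, 72), (341, 65), (342, 49), (340, 42), (341, 29), (341, 13), (340, 7), (336, 9), (333, 9), (311, 83), (-28, 1431), (305, 81), (303, 74), (299, 80)]
before 135 [(397, 1), (395, -1), (390, 2), (387, 1), (384, 0), (381, 0), (378, -1), (375, -1), (371, 0), (367, 2), (345, 69), (341, 72), (342, 58), (341, 48), (342, 33), (339, 31), (322, 83), (320, 81), (317, 80), (314, 78), (309, 86), (306, 84)]
before 145 [(393, 1), (390, -1), (386, 3), (382, 2), (380, 0), (376, 1), (375, -5), (371, -3), (348, 66), (344
[... 434 characters left out ...]
89, -3), (385, -2), (383, -4), (378, -2), (376, -5), (371, 2), (369, -5), (345, 69), (341, 73), (341, 62), (333, 80), (329, 81), (326, 82), (323, 79), (318, 87), (317, 79), (315, 77), (310, 83), (307, 81)]
now 145 [(394, -1), (389, 2), (388, -3), (384, -1), (379, 3), (375, 6), (373, 0), (371, -3), (346, 73), (342, 76), (341, 68), (342, 55), (332, 77), (328, 81), (324, 83), (321, 83), (318, 83), (314, 88), (312, 84), (309, 82), (306, 80), (303, 80)]
now 155 [(389, 0), (387, -6), (384, -8), (379, 0), (376, -4), (374, -6), (368, 0), (346, 69), (344, 66), (342, 59), (332, 85), (329, 85), (327, 81), (324, 82), (320, 84), (317, 85), (314, 83), (313, 74), (309, 79), (306, 77), (301, 82), (298, 83)]
```

View pics/f.png

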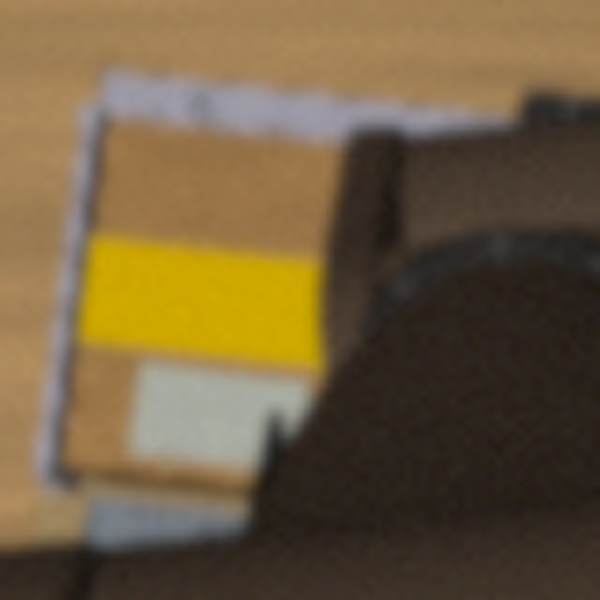

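The end fence face lies about 7–8 mm beyond the carton. Range readings and finger travel agree on that.

```bash
python3 -m pendant '[[[1,0.0008,0,0,0],[1,0.0016,0,0,0],[1,0.0024,0,0,0],[1,0.0032,0,0,0],[1,0.004,0,0,0],[1,0.0048,0,0,0],[1,0.0052,0,0,0],[1,0.0052,0,0,0]]]'
```

```text
t: 7.45
eef_pos: [538.2, 124.2, 31.4]
tcp_rot: [3.14, 0.0, 1.453]
ft_force: [0.1, -7.9, 3.5]
opening: 1.001
```

```bash
python3 -m pendant '[[[1,0.0003,0,0,0],[1,0.0006,0,0,0],[1,0.0009,0,0,0],[1,0.0012,0,0,0],[1,0.0015,0,0,0],[1,0.0018,0,0,0],[1,0.0018,0,0,0],[1,0.0018,0,0,0]]]'
```

```text
t: 8.25
eef_pos: [538.4, 126.0, 31.4]
tcp_rot: [3.14, 0.0, 1.453]
ft_force: [1.0, -7.7, 3.1]
opening: 1.001
```

```bash
python3 -m pendant '[[[1,0.0002,0,0,0],[1,0.0004,0,0,0],[1,0.0006,0,0,0],[1,0.0008,0,0,0],[1,0.001,0,0,0],[1,0.0012,0,0,0],[1,0.0012,0,0,0],[1,0.0012,0,0,0]]]'
```

```text
t: 9.05
eef_pos: [538.5, 126.5, 31.4]
tcp_rot: [3.14, 0.001, 1.453]
ft_force: [-0.5, -14.5, 4.3]
opening: 0.999
```

```bash
python3 -m pendant '[[[1,0.0002,0,0,0],[1,0.0004,0,0,0],[1,0.0006,0,0,0],[1,0.0008,0,0,0],[1,0.0008,0,0,0],[1,0.0008,0,0,0],[1,0.0008,0,0,0],[1,0.0008,0,0,0]]]'
```

```text
t: 9.85
eef_pos: [538.5, 126.5, 31.4]
tcp_rot: [3.141, 0.002, 1.453]
ft_force: [-1.8, -21.0, 5.2]
opening: 0.996
```

Contact: the force rose from 8 to 21 N with no further motion, so the carton is snug. I'll back off and look at the nut.

```bash
python3 -m pendant '[[[1,-0.004,0,0,0],[1,-0.008,0,0,0],[1,-0.014,0,-0.01,0],[1,-0.02,0,-0.06,0],[1,-0.02,0,-0.11,0],[1,-0.02,0,-0.13,0],[1,-0.02,0,-0.13,0],[1,-0.02,0,-0.13,0]]]'
cat > nut.py <<'E'
from h import *
import sys
c=cam('wrist');P=pts(c);z=P[...,2];s=c['state']
print("t",s['t'],s['eef_pos'].round(1),s['tcp_rot'].round(3),s['ft_force'].round(1))
g=np.array(eval(sys.argv[1])); xb=np.array([.993,-.119]);yb=np.array([.119,.993])
d=P[...,:2]-g; X=d@xb;Y=d@yb
def mid(q): return (q.max(0)+q.min(0))/2
k=(np.hypot(X,Y)<35)&(Y<34)&(z>44)&(z<62); q=np.c_[X[k],Y[k]]
r=cv2.minAreaRect(q.astype(np.float32)); l=cv2.fitLine(q.astype(np.float32),cv2.DIST_HUBER,0,.01,.01).ravel()
a=np.degrees(np.arctan2(l[1],l[0]))
print("wings n",len(q),"zmax",np.percentile(z[k],[50,98]).round(1),"rect c",np.round(r[0],1),np.round(r[1],1),"ang ccw of board x",round(a,1),"theta mod pi",round(np.radians((20-a))%np.pi+10%np.pi,3)%np.pi)
k=(abs(X)<70)&(Y>30)&(Y<56)&(z>66)&(z<78); r=np.c_[X[k],Y[k]]; print("plate top mid",mid(r).round(1),np.median(r,0).round(1),k.sum())
k=(abs(X)<60)&(Y>30)&(z>79)&(z<90); print("carton near edge y",[round(np.percentile(Y[k&(abs(X-x)<10)],1),1) for x in (-50,0,50) if (k&(abs(X-x)<10)).any()])
cv2.imwrite(f'pics/{sys.argv[2]}.png',cv2.resize(c['image'],(800,600)))
E
python3 nut.py "(535.2,98.7)" g
```

```text
t: 10.65
eef_pos: [535.6, 108.5, 160.9]
tcp_rot: [3.141, -0.0, 1.453]
ft_force: [-1.7, 0.1, -1.2]
opening: 0.998
t 10.65 [535.6 108.5 160.9] [ 3.141 -0.     1.453] [-1.7  0.1 -1.2]
wings n 322 zmax [51.7 55.7] rect c [-0.8  1.4] [10.4 62.6] ang ccw of board x -60.7 theta mod pi 1.984
plate top mid [-0.3 41.4] [-0.1 41.4] 734
carton near edge y [np.float64(46.6), np.float64(45.9), np.float64(46.8)]
```

View pics/g.png

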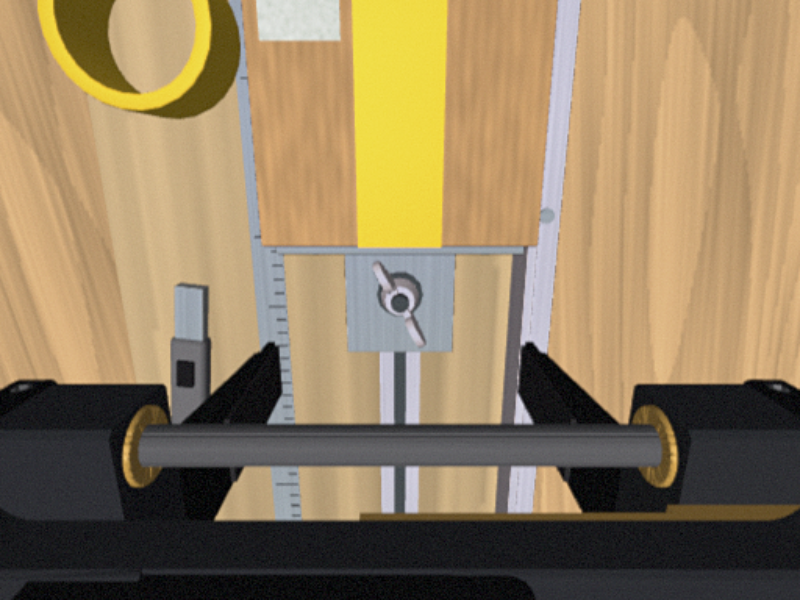

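Plate and carton edge meet at row ≈248, and the nut is at (400,298) with its wings at about -61° from board x. That gives theta ≈ 1.98, so about 8.0 rad remain; the wing-top height agrees. Next I set the fingers to a fixed gap of 36 mm (they won't close on anything), centre them on the stud and lower them beside the wings.

```bash
python3 -m pendant '[[[0.38,-0.0094,0.0004,0.01,0],[0.38,-0.0094,0.0004,0.04,0],[0.38,-0.0094,0.0004,0.06,0],[0.38,-0.0094,0.0004,0.08,0],[0.38,-0.0094,0.0004,0.08,0],[0.38,-0.0094,0.0004,0.08,0],[0.38,-0.0094,0.0004,0.08,0],[0.38,-0.0094,0.0004,0.08,0]]]'; python3 -c "
from h import *
go(534.9,99.1,38,1.453)"
```

```text
t: 11.5
eef_pos: [535.5, 99.1, 81.4]
tcp_rot: [3.14, -0.0, 1.453]
ft_force: [-0.1, 0.1, -0.6]
opening: 0.405
t 11.5 pos [535.5  99.1  81.4] rot [ 3.1403e+00 -3.0000e-04  1.4529e+00] F [-0.1  0.1 -0.6] shift [-0.0001 -0.0007  0.0434] turn -0.0001
```

```bash
python3 -m pendant '[[[0.38,0,-0.0006,0.015,0],[0.38,0,-0.0006,0.03,0],[0.38,0,-0.0006,0.043,0],[0.38,0,-0.0006,0.043,0.1],[0.38,0,-0.0006,0.043,0.22],[0.38,0,-0.0006,0.043,0.34],[0.38,0,-0.0006,0.043,0.46],[0.38,0,-0.0006,0.043,0.58]]]'; python3 -c "
from env import x" 2>/dev/null; python3 -c "
from cell import env; s=env.state(); print(s['moment'],s['ft_force'])"
```

```text
t: 12.3
eef_pos: [534.8, 99.3, 37.8]
tcp_rot: [3.141, -0.001, 0.868]
ft_force: [0.2, -0.1, -0.8]
opening: 0.383
[-0.04181294  0.03562252 -0.02403857] [ 0.18024766 -0.08355749 -0.75894158]
```

```bash
python3 -m pendant '[[[0.38,0,0,0,0.1],[0.38,0,0,0,0.2],[0.38,0,0,0,0.3],[0.38,0,0,0,0.4],[0.38,0,0,0,0.5],[0.38,0,0,0,0.6],[0.38,0,0,0,0.7],[0.38,0,0,0,0.8]]]';python3 -m pendant '[[[0.38,0,0,0,0.1],[0.38,0,0,0,0.2],[0.38,0,0,0,0.3],[0.38,0,0,0,0.4],[0.38,0,0,0,0.5],[0.38,0,0,0,0.6],[0.38,0,0,0,0.7],[0.38,0,0,0,0.8]]]'; python3 -c "
from cell import env; s=env.state(); print(s['moment'],s['joints'])"
```

```text
t: 13.1
eef_pos: [534.3, 99.3, 37.6]
tcp_rot: [-3.141, 0.0, 0.069]
ft_force: [-2.4, 0.3, -0.5]
opening: 0.382
t: 13.9
eef_pos: [534.4, 99.4, 37.7]
tcp_rot: [-3.142, 0.0, -0.731]
ft_force: [-0.4, 1.1, -0.6]
opening: 0.38
[ 0.20835752  0.37792179 -0.01014822] [6.22285922e-02 6.23860218e-01 1.91687908e+00 3.26096555e-04
 6.01032399e-01 2.36387969e+00]
```

```bash
python3 -m pendant '[[[0.38,0,0,0,-0.1],[0.38,0,0,-0.025,-0.1],[0.38,0,0,-0.04,-0.14],[0.38,0,0,-0.04,-0.28],[0.38,0,0,-0.04,-0.42],[0.38,0,0,-0.04,-0.56],[0.38,0,0,-0.04,-0.7],[0.38,0,0,-0.04,-0.84]]]';python3 -m pendant '[[[0.38,0,0,0,-0.14],[0.38,0,0,0,-0.28],[0.38,0,0,0,-0.42],[0.38,0,0,0,-0.56],[0.38,0,0,0,-0.7],[0.38,0,0,0,-0.84],[0.38,0,0,0,-0.98],[0.38,0,0,0,-1.12]]]'; python3 -m pendant '[[[0.38,0,0,0,-0.14],[0.38,0,0,0,-0.28],[0.38,0,0,0,-0.42],[0.38,0,0,0,-0.56],[0.38,0,0,0,-0.7],[0.38,0,0,0,-0.84],[0.38,0,0,0,-0.98],[0.38,0,0,0,-1.12]]]'; python3 nut.py "(534.9,99.1)" hh
```

```text
t: 14.7
eef_pos: [534.8, 99.3, 77.9]
tcp_rot: [-3.142, -0.001, 0.119]
ft_force: [-0.3, 0.3, 0.6]
opening: 0.379
t: 15.5
eef_pos: [534.7, 99.3, 77.9]
tcp_rot: [3.141, -0.0, 1.239]
ft_force: [0.2, 0.2, 0.0]
opening: 0.38
t: 16.3
eef_pos: [534.7, 99.3, 77.8]
tcp_rot: [3.141, 0.0, 2.359]
ft_force: [-0.2, -0.6, -0.6]
opening: 0.383
t 16.3 [534.7  99.3  77.8] [3.141 0.    2.359] [-0.2 -0.6 -0.6]
wings n 616 zmax [50.7 55.4] rect c [-3.3 -0.6] [57.8 11. ] ang ccw of board x 15.3 theta mod pi 0.658
plate top mid [-12.1  41.2] [-20.   41.2] 1707
carton near edge y [np.float64(45.4), np.float64(45.4), np.float64(51.1)]
```

View pics/hh.png

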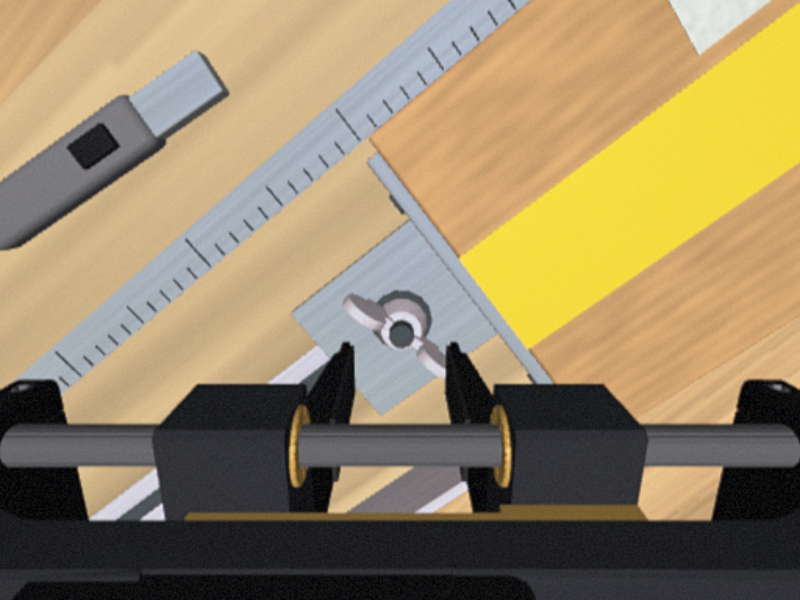

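Stroke 1 turned the nut 1.81 rad: the wings are now at +15° and theta = 3.80, leaving 6.2 rad. The plate still lies flush on the carton (edge from (370,160) to (540,380)). The second stroke follows.

```bash
python3 -m pendant '[[[0.38,0,0,0,-0.14],[0.38,0,0,0,-0.28],[0.38,0,0,0,-0.42],[0.38,0,0,0,-0.45],[0.38,0,0,0.02,-0.45],[0.38,0,0,0.04,-0.45],[0.38,0,0,0.04,-0.35],[0.38,0,0,0.04,-0.23]]]'; python3 -m pendant '[[[0.38,0,0,0,0.12],[0.38,0,0,0,0.24],[0.38,0,0,0,0.36],[0.38,0,0,0,0.48],[0.38,0,0,0,0.6],[0.38,0,0,0,0.72],[0.38,0,0,0,0.84],[0.38,0,0,0,0.96]]]';python3 -m pendant '[[[0.38,0,0,0,0.12],[0.38,0,0,0,0.24],[0.38,0,0,0,0.36],[0.38,0,0,0,0.48],[0.38,0,0,0,0.6],[0.38,0,0,0,0.72],[0.38,0,0,0,0.84],[0.38,0,0,0,0.96]]]'
```

```text
t: 17.15
eef_pos: [534.4, 99.2, 37.1]
tcp_rot: [-3.141, -0.001, 2.576]
ft_force: [-0.0, -0.6, 0.1]
opening: 0.377
t: 17.95
eef_pos: [534.7, 99.4, 37.8]
tcp_rot: [3.141, -0.0, 1.615]
ft_force: [0.1, 2.7, -1.0]
opening: 0.376
t: 18.75
eef_pos: [534.6, 99.3, 37.7]
tcp_rot: [3.142, -0.0, 0.655]
ft_force: [0.2, -0.5, -0.6]
opening: 0.375
```

```bash
python3 -m pendant '[[[0.38,0,0,0,0.12],[0.38,0,0,0,0.24],[0.38,0,0,0,0.36],[0.38,0,0,0,0.48],[0.38,0,0,0,0.6],[0.38,0,0,0,0.72],[0.38,0,0,0,0.84],[0.38,0,0,0,0.96]]]'; python3 -m pendant '[[[0.38,0,0,0,0.12],[0.38,0,0,0,0.24],[0.38,0,0,0,0.36],[0.38,0,0,0,0.44],[0.38,0,0,0,0.44],[0.38,0,0,0,0.34],[0.38,0,0,-0.025,0.34],[0.38,0,0,-0.04,0.34]]]'; python3 -m pendant '[[[0.38,0,0,0,-0.14],[0.38,0,0,0,-0.28],[0.38,0,0,0,-0.42],[0.38,0,0,0,-0.56],[0.38,0,0,0,-0.7],[0.38,0,0,0,-0.84],[0.38,0,0,0,-0.98],[0.38,0,0,0,-1.12]]]'; python3 -m pendant '[[[0.38,0,0,0,-0.14],[0.38,0,0,0,-0.28],[0.38,0,0,0,-0.42],[0.38,0,0,0,-0.56],[0.38,0,0,0,-0.7],[0.38,0,0,0,-0.84],[0.38,0,0,0,-0.98],[0.38,0,0,0,-1.12]]]';python3 -m pendant '[[[0.38,0,0,0,-0.14],[0.38,0,0,0,-0.28],[0.38,0,0,0,-0.42],[0.38,0,0,0,-0.56],[0.38,0,0,0,-0.7],[0.38,0,0,0,-0.84],[0.38,0,0,0,-0.98],[0.38,0,0,0,-1.12]]]'; python3 nut.py "(534.9,99.1)" i
```

```text
t: 19.55
eef_pos: [534.3, 99.3, 37.6]
tcp_rot: [3.142, 0.001, -0.305]
ft_force: [-1.8, 0.6, -1.5]
opening: 0.381
t: 20.35
eef_pos: [534.9, 99.2, 78.6]
tcp_rot: [-3.141, -0.001, -0.636]
ft_force: [0.4, -0.1, -0.1]
opening: 0.378
t: 21.15
eef_pos: [534.8, 99.2, 77.8]
tcp_rot: [3.141, -0.001, 0.49]
ft_force: [-0.1, -0.9, 0.1]
opening: 0.377
t: 21.95
eef_pos: [534.8, 99.2, 77.8]
tcp_rot: [3.141, -0.0, 1.61]
ft_force: [0.2, 0.2, 0.2]
opening: 0.377
t: 22.75
eef_pos: [534.8, 99.2, 77.8]
tcp_rot: [3.141, 0.001, 2.73]
ft_force: [-0.0, -0.8, -0.4]
opening: 0.379
t 22.75 [534.8  99.2  77.8] [3.141e+00 1.000e-03 2.730e+00] [-0.  -0.8 -0.4]
wings n 614 zmax [50.2 54.5] rect c [-1.2  0.3] [62.  11.2] ang ccw of board x 14.9 theta mod pi 0.664
plate top mid [-23.8  41.2] [-29.4  41.3] 1752
carton near edge y [np.float64(45.0), np.float64(44.6), np.float64(83.7)]
```

The nut is at theta = 6.95, confirmed by the angle and by the wing top being 0.9 mm lower, so 3.05 rad remain. This is the last stroke, slow at its end.

```bash
python3 -m pendant '[[[0.38,0,0,0.02,0],[0.38,0,0,0.04,0],[0.38,0,0,0.04,0],[0.38,0,0,0.04,0.1],[0.38,0,0,0.04,0.2],[0.38,0,0,0.04,0.3],[0.38,0,0,0.04,0.42],[0.38,0,0,0.04,0.54]]]'; python3 -m pendant '[[[0.38,0,0,0,0.12],[0.38,0,0,0,0.24],[0.38,0,0,0,0.36],[0.38,0,0,0,0.48],[0.38,0,0,0,0.6],[0.38,0,0,0,0.72],[0.38,0,0,0,0.84],[0.38,0,0,0,0.96]]]';python3 -m pendant '[[[0.38,0,0,0,0.12],[0.38,0,0,0,0.24],[0.38,0,0,0,0.36],[0.38,0,0,0,0.48],[0.38,0,0,0,0.6],[0.38,0,0,0,0.72],[0.38,0,0,0,0.84],[0.38,0,0,0,0.96]]]';python3 -m pendant '[[[0.38,0,0,0,0.1],[0.38,0,0,0,0.2],[0.38,0,0,0,0.3],[0.38,0,0,0,0.4],[0.38,0,0,0,0.48],[0.38,0,0,0,0.54],[0.38,0,0,0,0.58],[0.38,0,0,0,0.6]]]'; python3 -c "
from cell import env; s=env.state(); print(s['moment'],s['tau'][5],s['tcp_rot'])"
```

```text
t: 23.6
eef_pos: [534.8, 99.4, 38.6]
tcp_rot: [3.141, 0.0, 2.177]
ft_force: [-0.6, 1.5, -1.6]
opening: 0.383
t: 24.4
eef_pos: [535.1, 99.4, 38.7]
tcp_rot: [3.14, -0.001, 1.216]
ft_force: [-0.1, 1.7, -0.3]
opening: 0.376
t: 25.2
eef_pos: [534.5, 99.3, 38.5]
tcp_rot: [-3.141, 0.0, 0.257]
ft_force: [-1.1, 0.8, -1.3]
opening: 0.382
t: 26.0
eef_pos: [534.5, 99.3, 38.4]
tcp_rot: [-3.141, -0.0, -0.339]
ft_force: [-0.9, 1.3, -0.1]
opening: 0.38
[0.05593343 0.45048675 0.07251201] 0.028444569907151163 [-3.14141445e+00 -8.87725833e-05 -3.39483472e-01]
```

```bash
cat > tq.py <<'E'
from cell import env
s=env.state(); print("tau6",round(s['tau'][5],4),"mz",round(s['moment'][2],3),"yaw",round(s['tcp_rot'][2],4))
E
python3 -m pendant '[[[0.38,0,0,0,0.03],[0.38,0,0,0,0.06],[0.38,0,0,0,0.09],[0.38,0,0,0,0.12],[0.38,0,0,0,0.15],[0.38,0,0,0,0.17],[0.38,0,0,0,0.18],[0.38,0,0,0,0.18]]]'; python3 tq.py
```

```text
t: 26.8
eef_pos: [534.7, 99.3, 37.7]
tcp_rot: [-3.141, -0.0, -0.517]
ft_force: [-0.4, 0.8, 0.8]
opening: 0.377
tau6 0.1992 mz 0.021 yaw -0.5174
```

```bash
python3 -m pendant '[[[0.38,0,0,0,0.01],[0.38,0,0,0,0.02],[0.38,0,0,0,0.03],[0.38,0,0,0,0.04],[0.38,0,0,0,0.05],[0.38,0,0,0,0.06],[0.38,0,0,0,0.07],[0.38,0,0,0,0.07]]]'; python3 tq.py
```

```text
t: 27.6
eef_pos: [534.6, 99.3, 37.6]
tcp_rot: [-3.141, 0.0, -0.588]
ft_force: [-0.2, 1.2, 1.6]
opening: 0.383
tau6 0.1726 mz 0.037 yaw -0.5877
```

```bash
python3 -m pendant '[[[0.38,0,0,0,0.01],[0.38,0,0,0,0.02],[0.38,0,0,0,0.03],[0.38,0,0,0,0.04],[0.38,0,0,0,0.05],[0.38,0,0,0,0.05],[0.38,0,0,0,0.05],[0.38,0,0,0,0.05]]]'; python3 tq.py
```

```text
t: 28.4
eef_pos: [534.6, 99.2, 37.6]
tcp_rot: [-3.142, 0.0, -0.637]
ft_force: [-0.5, 1.4, 0.6]
opening: 0.382
tau6 0.0274 mz -0.012 yaw -0.6371
```

```bash
python3 -m pendant '[[[0.38,0,0,0,0.01],[0.38,0,0,0,0.02],[0.38,0,0,0,0.03],[0.38,0,0,0,0.03],[0.38,0,0,0,0.03],[0.38,0,0,0,0.03],[0.38,0,0,0,0.03],[0.38,0,0,0,0.03]]]'; python3 tq.py
```

```text
t: 29.2
eef_pos: [534.5, 99.3, 37.6]
tcp_rot: [-3.142, 0.0, -0.667]
ft_force: [-1.3, 3.2, 0.6]
opening: 0.381
tau6 0.0734 mz 0.045 yaw -0.6672
```

```bash
python3 -m pendant '[[[0.38,0,0,0,0.01],[0.38,0,0,0,0.02],[0.38,0,0,0,0.02],[0.38,0,0,0,0.02],[0.38,0,0,0,0.02],[0.38,0,0,0,0.02],[0.38,0,0,0,0.02],[0.38,0,0,0,0.02]]]'; python3 tq.py
```

```text
t: 30.0
eef_pos: [534.4, 99.4, 37.6]
tcp_rot: [-3.142, 0.0, -0.688]
ft_force: [-2.0, 4.0, 1.6]
opening: 0.38
tau6 0.1171 mz 0.173 yaw -0.6877
```

The torque on the tool has risen to ≈0.12–0.17 N m, against 0.03 when free, and the angle is at the predicted 10.0 rad. I'll back off, lift and check.

```bash
python3 -m pendant '[[[0.38,0,0,0,-0.06],[0.38,0,0,0,-0.12],[0.38,0,0,-0.025,-0.12],[0.38,0,0,-0.06,-0.24],[0.38,0,0,-0.1,-0.38],[0.38,0,0,-0.12,-0.52],[0.38,0,0,-0.12,-0.66],[0.38,0,0,-0.12,-0.8]]]'; python3 -m pendant '[[[1,0,0,0,-0.14],[1,0,0,0,-0.28],[1,0,0,0,-0.42],[1,0,0,0,-0.56],[1,0,0,0,-0.7],[1,0,0,0,-0.84],[1,0,0,0,-0.98],[1,0,0,0,-1.12]]]';python3 -m pendant '[[[1,0.01,0,0,-0.14],[1,0.01,0,0,-0.22],[1,0.01,0,0,-0.22],[1,0.01,0,0,-0.22],[1,0.01,0,0,-0.22],[1,0.01,0,0,-0.22],[1,0.01,0,0,-0.22],[1,0.01,0,0,-0.22]]]'; python3 nut.py "(534.9,99.1)" j
```

```text
t: 30.8
eef_pos: [535.0, 98.9, 158.6]
tcp_rot: [3.141, -0.002, 0.118]
ft_force: [-0.3, 0.3, 0.1]
opening: 0.381
t: 31.6
eef_pos: [534.7, 98.9, 157.6]
tcp_rot: [3.141, 0.0, 1.238]
ft_force: [0.1, -0.5, -0.3]
opening: 0.977
t: 32.4
eef_pos: [537.9, 108.6, 157.6]
tcp_rot: [3.142, -0.0, 1.452]
ft_force: [0.4, -0.2, 0.3]
opening: 1.002
t 32.4 [537.9 108.6 157.6] [ 3.142 -0.     1.452] [ 0.4 -0.2  0.3]
wings n 334 zmax [49.1 53.5] rect c [-0.2  0.4] [61.7 10.9] ang ccw of board x 20.0 theta mod pi 0.575
plate top mid [-0.3 41.2] [-0.1 41.1] 746
carton near edge y [np.float64(46.3), np.float64(45.6), np.float64(46.5)]
```

View pics/j.png

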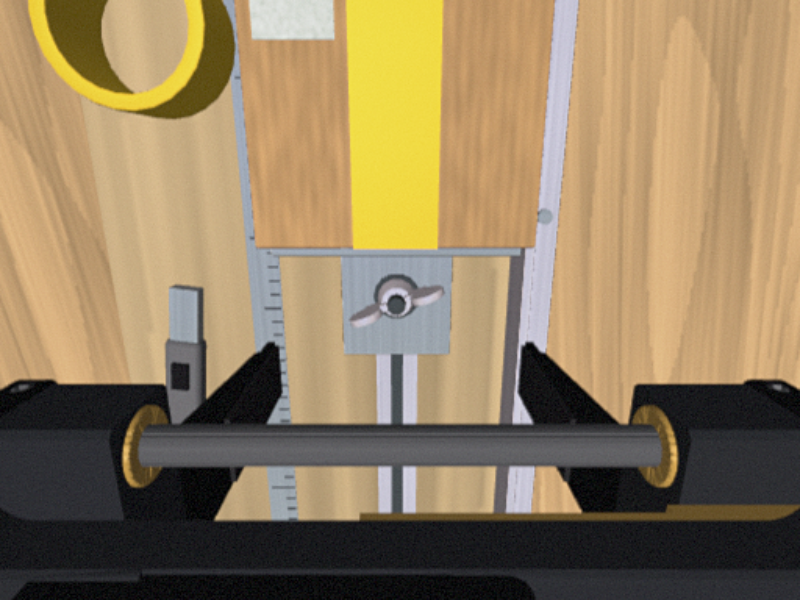

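The wings lie at 20.0° with their tops at 53.5 mm, the exact seated values. Plate and carton edge are flush at row ≈248, unchanged since the snug push. The robot is clear, so I'm handing in.

```bash
python3 -c "
from cell import env; print(env.job_done(), env.state()['t'])"
```

```text
the job is handed in; nothing more can be done
the job is handed in; nothing more can be done
```

The carton is held snug between the stop and the end fence, and the stop is locked with its wing nut seated. I handed the job in at about 32 s.

- **Push:** I pushed the stop's back with the open fingers straddling the nut. The carton met the end fence when the force rose from about 8 N to 21 N with no further motion.
- **Nut:** I turned it down in three clockwise strokes, holding the fingers at a fixed 36 mm gap so they never closed on it. I eased off at the seat, where the torque about the tool axis read about 0.12–0.17 N m against 0.03 N m of free friction.

**Last checks**
- The wings lie 20.0° anticlockwise of the board's x axis and their tops are at 53.5 mm. Both match the seated position, theta = 10.0.
- The stop's plate is still flush on the carton, with the same offset as right after the push.
- The fingers are clear of everything.

**Weaker points**
- The range camera puts the carton's near edge 1–2 mm beyond the stop's face, which is within its calibration error. The picture shows the two touching.
- I did not re-measure the carton's far end at the fence after locking. That end rests on the 21 N contact and the unchanged plate-to-carton offset.
- At seating, one fingertip pushed somewhat harder than the other, about 4 N sideways against the stop's 5 N of friction. The plate did not move measurably.

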